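Release the preserve jar from its travel hold-down

TASK

The trolley has been rolled to the breakfast table. Lift the sprung arm that holds the glass jar of apricot preserve until it stays open by itself, then take the jar out and stand it upright in the middle of the green side plate, setting it down gently. Leave that arm open, and leave the other hold-down, with the sugar tin, shut.

Things in the scene. Friction and masses are not known exactly. Their poses are not given: they have to be found in the camera images.
- jar_holder_grip (a point): Centre of the black barrel grip (24 mm long in y, 22 mm thick) on the free end of the 14 mm wide steel arm over the jar. Shut: 122 mm above table, z up, x along the arm to its hinge. Hinge line (y): 135 mm in +x, 22 mm in -z from here. Frame turns with the arm: grip swings up and over to the hinge, 1.9 rad. Spring shuts it below 0.9 rad (5 N at grip), throws it open beyond.
- tin_holder_grip (a point): The same point of the second, identical hold-down, which holds the square steel sugar tin (58 mm square, 75 mm tall). The two may change places. To be left shut.
- jar_mid (a point): Centre (half-way up) of the closed round glass jar of apricot preserve: 56 mm in diameter, 75 mm tall, white lid of 50 mm; 0.15 to 0.31 kg. z is its upright axis. It starts under the arm, about 50 mm from the grip towards the hinge, loose on the holder's fixed oak base (100 mm wide, 15 mm thick, no rim; the post, 115 mm tall, is centred 85 mm from the jar).
- plate_in (a point): Centre of the inner floor (upper face) of the loose green melamine side plate, 170 mm across the rim, 16 mm tall, with a flat floor about 95 mm across, 5 mm above the table; z up.

How it is judged:
By the outcome, as a careful person would: the job done as asked, in the order asked, and still so for the second after the job is handed in, with the robot touching nothing.
It also fails if it takes over 51 s, if anything falls off the work surface, if the arm or the gripper's body presses on something with over 40 N, if the wrist force passes 120 N, or if a joint passes its speed limit or range.

ROBOT

A 6-joint arm with a two-finger parallel gripper is mounted at the origin on the work surface. World frame = base frame: x ahead of the robot, y to its left, z up, the work surface at z = 0. Lengths are in m, angles in rad, forces in N, time in s.
With the tool pointing down it reaches from about 0.4 to 0.825 m from the base axis. Payload 7 kg.
Tool frame: the origin (TCP) lies on the mounting face of the last link; the fingertips stand 178 mm ahead of it and the grasp point (between the pads) lies arm.grip_depth ahead of it (arm.grip_depth is the distance from the TCP to the grasp point, in m); z points along the fingers, y is the direction in which the jaws open and shut (so a half turn about z gives the same grasp; the last joint's range is limited). The gripper opens to 88 mm and grips with 3 to 60 N. Pads are 19 mm wide; open, the fingers measure 130 mm over their backs; the gripper's body (78 mm by 193 mm) begins 47 mm behind the grasp point.
Start: joints at [1.478, 0.359, 0.012, 0, -1.224, -0.288], TCP at [0.251, 0.627, 0.405] pointing down, gripper open.
Joint ranges: [-3.07, 3.07], [-1.43, 2.12], [-1.02, 1.25], [-3.03, 1.67], [-3.05, -0], [-3.03, 3.03]. Speed limits (rad/s): [2.39, 2.39, 3.01, 3.14, 3.14, 3.14].

INTERFACE

Orientations are given as [roll, pitch, yaw] about the fixed x, y, z axes, in that order (R = Rz(yaw) Ry(pitch) Rx(roll)).
In Python, from station import arm gives the robot as it stands.
- The arm moves only by the tool carry_out, never from a script. Its argument "targets" is a list that holds one entry, the list of rows, each a list of 7 numbers: the turn, a rotation vector about the tool's x, y, z in units of 8 degrees (1.0 is 8 degrees), then the shift along the tool's x, y, z in units of 2.5 cm (1.0 is 2.5 cm), then the opening, from -1 (shut) to 1 (fully open). A call has 1 to 20 rows; each row shifts and turns the commanded pose from where the row before left it, along the tool's axes as they then stand; what a row does not reach is not made up. A row lasts 1/8 s, in which the tool goes at most 62.5 mm and 10.7 degrees, less where a joint would pass 70% of its speed; a pose out of reach is approached as far as the arm can. A call with a number of a shift or a turn outside -1 to 1 is refused whole. A call with a gripper value outside its range is refused whole. The fingers move at their own pace and stop on an object; "squeeze" is the grip in N (left out, the last holds). Time passes only in rows, so rows that do not move let the fingers close. It gives the time, the measured TCP pose, the force and the opening at its end, in the units of the state.
- arm.get_state(): the state, without advancing time (a new reading comes with each control period).
- arm.grab_frame(name): name is "scene" or "side" or "wrist"; returns (picture, depth): 384x512x3 uint8, red, green, blue; 384x512 float32, m along the optical axis (not along the pixel's ray), 0 where there is no reading.
- arm.camera_model(name): a dict with "camera_matrix" (3x3 intrinsics, pixels), "world_from_camera" (4x4, takes a point from camera to world coordinates). Camera axes: x right, y down, z forward; pixel columns grow to the right and rows downward; lengths in m; the calibration is good to about 2 mm. A picture is of the moment at which its call begins: read the wrist's pose just before it. camera_model takes no time and is no camera call; for the wrist camera it gives the pose at the moment of the call.
- arm.job_done(): hands the job in, once; it reports no verdict.
Trained networks look in the newest picture that a camera, given by its name, has taken for a name from the list of things; names that differ only in an ending like _2 or _b are one class to them, and where a whole thing is asked for, a point or a joint stands for the part that bears it (a point fixed in the world has none). Each returns a list of dicts, best first, with "conf" (0 to 1); they miss things now and then, are a little off and sometimes report something else, mostly with a low value. They report only what shows in the picture. A call takes as long as a camera call.
- arm.spot_in(camera, query): "point" ([row, column] in pixels, amid what is visible of it).
- arm.landmark_of(camera, query): "point" ([row, column] in pixels: a listed point, or the origin of a listed thing).
The state is a dict: "t": time; "q": joint angles; "qd": joint speeds; "joint_efforts": joint torques, N m; "eef_pos": TCP position; "ee_rot": TCP orientation; "force": force on the tool from outside, world axes, zero at the start; "moment": the same for the moment, N m; "width": finger opening in m.
Only numpy, scipy, OpenCV 4.12 (cv2) and the standard library are available. Lean on these libraries where they do the work, as an engineer would, in place of code of your own. Each camera call takes 0.05 s, during which the arm holds its last target.

## Working session

There is one attempt and no reset: what is moved stays moved. The work goes in short steps, Python scripts to look and compute and a tool call to move; the robot and the scene stay as the last step left them, time stands still between calls to the robot, and variables do not carry over. Pictures are saved under pics/ and viewed, and the job is handed in when it is done.

Besides the shell and the picture viewer there is one more tool, called after "Call:" by a JSON object that holds its "api" and its "payload", one argument or row to a line. carry_out: Moves the arm, as the interface text tells. Its arguments: {"type":"object","properties":{"targets":{"type":"array"},"squeeze":{"type":"number"}},"required":["targets"]}

```bash
ls; mkdir -p pics; cat > h.py <<'E'
import numpy as np, cv2
from station import arm
from scipy.spatial.transform import Rotation as R
def grab(n,f):
    M=arm.camera_model(n); p,d=arm.grab_frame(n)
    cv2.imwrite(f'pics/{f}.png',p[:,:,::-1]); np.savez(f'pics/{f}.npz',p=p,d=d,K=M['camera_matrix'],T=M['world_from_camera'])
    return p,d,np.array(M['camera_matrix']),np.array(M['world_from_camera'])
def w(r,c,d,K,T):
    z=d[int(round(r)),int(round(c))]
    return (T@np.array([(c-K[0,2])/K[0,0]*z,(r-K[1,2])/K[1,1]*z,z,1]))[:3]
def cloud(d,K,T):
    r,c=np.mgrid[:d.shape[0],:d.shape[1]]
    P=np.stack([(c-K[0,2])/K[0,0]*d,(r-K[1,2])/K[1,1]*d,d],-1)
    return P@T[:3,:3].T+T[:3,3]
E
python3 - <<'E'
from h import *
s=arm.get_state(); print(s, arm.grip_depth)
for n in ['scene','side']:
    p,d,K,T=grab(n,n+'0'); print(n,T.round(3).tolist())
    for q in ['jar_holder_grip','tin_holder_grip','jar_mid','plate_in']:
        for x in arm.landmark_of(n,q)[:3]: print(q,x,w(*x['point'],d,K,T).round(3))
E
```

```text
pics
{'t': 0.0, 'q': array([ 1.47808800e+00,  3.59429974e-01,  1.10538668e-02, -3.75391590e-04,
       -1.22409518e+00, -2.88103688e-01]), 'qd': array([ 0.00021035, -0.00139017,  0.00010166,  0.00075587,  0.00137602,
       -0.00053694]), 'joint_efforts': array([ 5.12811657e-04, -5.82718241e+01,  2.93053436e+01,  6.99672773e+00,
        6.93808499e-03, -1.57439986e-04]), 'eef_pos': array([0.25080231, 0.6264706 , 0.40368784]), 'ee_rot': array([ 3.13988645e+00, -1.37622646e-04, -3.80939752e-01]), 'force': array([ 1.16772447, -0.04421468,  0.01108744]), 'moment': array([ 0.04127407,  0.02105225, -0.03006339]), 'width': 0.08755074567386138} 0.1593
scene [[0.68, 0.559, -0.474, 0.88], [0.733, -0.52, 0.438, -0.372], [-0.001, -0.646, -0.764, 0.698], [0.0, 0.0, 0.0, 1.0]]
jar_holder_grip {'point': [250.4, 165.1], 'conf': 0.75} [ 0.502 -0.245  0.13 ]
tin_holder_grip {'point': [128.5, 347.6], 'conf': 0.95} [0.511 0.265 0.129]
jar_mid {'point': [285.6, 183.4], 'conf': 0.91} [ 0.561 -0.254  0.09 ]
plate_in {'point': [236.4, 282.0], 'conf': 0.6} [ 0.566 -0.003  0.002]
side [[-0.999, -0.032, 0.015, 0.509], [-0.034, 0.727, -0.686, 0.563], [0.011, -0.686, -0.728, 0.723], [0.0, 0.0, 0.0, 1.0]]
jar_holder_grip {'point': [127.8, 259.8], 'conf': 0.7} [ 0.503 -0.232  0.131]
tin_holder_grip {'point': [318.0, 253.4], 'conf': 0.64} [0.506 0.27  0.134]
jar_mid {'point': [146.5, 238.0], 'conf': 0.79} [ 0.557 -0.226  0.075]
plate_in {'point': [233.7, 222.6], 'conf': 0.63} [0.581 0.004 0.006]
```

View pics/scene0.png

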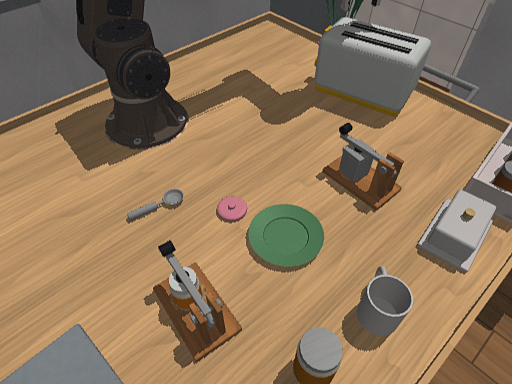

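View pics/side0.png

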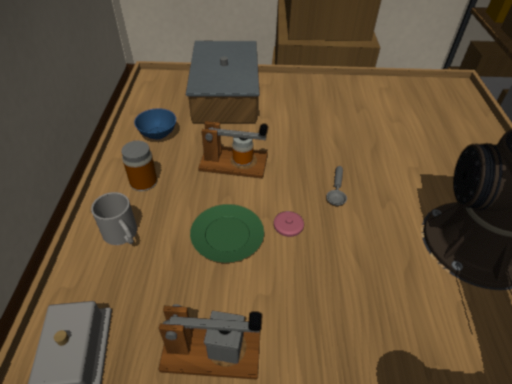

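The jar holder is on the robot's right (scene image, grip at about 250,165). The tin holder is on the left (128,347), and the plate lies between them (236,284). A larger jar with a grey lid is only a decoy. Next I'll measure these more precisely.

```bash
python3 - <<'E'
from h import *
for n in ['scene0','side0']:
    f=np.load(f'pics/{n}.npz'); p=f['p'].astype(int); d=f['d']; P=cloud(d,f['K'],f['T'])
    reg=(P[...,0]>.44)&(P[...,0]<.75)&(P[...,1]>-.33)&(P[...,1]<-.14)&(d>0)
    br=p.sum(-1)
    print(n)
    for nm,m in [('grip',reg&(br<110)&(P[...,2]>.105)),('top',reg&(P[...,2]>.1)),('lid',reg&(p.min(-1)>140)&(P[...,2]>.05)&(P[...,2]<.1)),('base',reg&(abs(P[...,2]-.015)<.006))]:
        Q=P[m]; 
        if len(Q): print(nm,len(Q),np.percentile(Q,[2,50,98],axis=0).round(3).tolist())
    Q=P[reg&(P[...,2]>.095)]
    for x in np.arange(.47,.68,.015):
        s=Q[abs(Q[:,0]-x)<.0075]
        if len(s)>2: print(round(x,3),len(s),s[:,1].min().round(3),s[:,1].max().round(3),np.median(s[:,2]).round(3))
    Q=P[reg&(abs(P[...,2]-.015)<.005)]
    print(cv2.minAreaRect(Q[:,:2].astype(np.float32)))
    g=(p[...,1]>p[...,0]+15)&(p[...,1]>p[...,2]+10)&(abs(P[...,0]-.57)<.15)&(abs(P[...,1])<.13)
    Q=P[g]; rim=Q[Q[:,2]>.011]
    print('plate',np.percentile(Q,[.5,50,99.5],axis=0).round(3).tolist(), cv2.minEnclosingCircle(Q[:,:2].astype(np.float32)), cv2.fitEllipse(cv2.convexHull(Q[:,:2].astype(np.float32))))
    # obstacles near the holder
    Q=P[(P[...,0]>.35)&(P[...,0]<.9)&(P[...,1]>-.6)&(P[...,1]<-.3)&(P[...,2]>.02)]
    if len(Q): print('obst',Q.min(0).round(3),Q.max(0).round(3))
E
python3 - <<'E'
import cv2
a=cv2.imread('pics/scene0.png')[230:365,130:260];b=cv2.imread('pics/side0.png')[110:190,185:285]
a=cv2.resize(a,(390,405));b=cv2.resize(b,(400,320))
import numpy as np
o=np.zeros((410,800,3),np.uint8);o[:405,:390]=a;o[:320,395:795]=b;cv2.imwrite('pics/z0.png',o)
E
```

```text
scene0
grip 142 [[0.49, -0.252, 0.122], [0.502, -0.241, 0.131], [0.508, -0.23, 0.134]]
top 1238 [[0.493, -0.28, 0.101], [0.605, -0.249, 0.107], [0.65, -0.231, 0.133]]
lid 216 [[0.529, -0.271, 0.088], [0.549, -0.259, 0.09], [0.567, -0.225, 0.092]]
base 2433 [[0.489, -0.304, 0.012], [0.597, -0.274, 0.015], [0.66, -0.197, 0.018]]
0.485 23 -0.251 -0.23 0.131
0.5 187 -0.253 -0.228 0.129
0.515 63 -0.25 -0.23 0.106
0.53 60 -0.252 -0.237 0.106
0.545 72 -0.258 -0.236 0.106
0.56 64 -0.255 -0.24 0.106
0.575 68 -0.257 -0.242 0.106
0.59 69 -0.259 -0.244 0.106
0.605 92 -0.275 -0.243 0.106
0.62 214 -0.283 -0.23 0.109
0.635 288 -0.284 -0.23 0.108
0.65 122 -0.279 -0.238 0.111
((0.5729578733444214, -0.2493770867586136), (0.1001272201538086, 0.17614327371120453), 82.94108581542969)
plate [[0.491, -0.078, 0.002], [0.571, 0.003, 0.01], [0.651, 0.083, 0.018]] ((0.5652962327003479, 0.005519455298781395), 0.09129491448402405) ((0.5669848918914795, 0.00517541216686368), (0.16692566871643066, 0.18023160099983215), 59.5030517578125)
obst [ 0.51  -0.546  0.103] [ 0.88  -0.372  0.698]
side0
grip 77 [[0.488, -0.2
[... 267 characters left out ...]
24 0.124
0.515 38 -0.249 -0.232 0.105
0.53 38 -0.248 -0.235 0.105
0.545 37 -0.252 -0.23 0.105
0.56 38 -0.254 -0.238 0.105
0.575 40 -0.255 -0.239 0.105
0.59 39 -0.257 -0.24 0.105
0.605 54 -0.275 -0.233 0.106
0.62 100 -0.276 -0.226 0.109
0.635 105 -0.277 -0.227 0.109
0.65 33 -0.276 -0.235 0.11
((0.5713362693786621, -0.2471540868282318), (0.1035894826054573, 0.17404530942440033), 82.97667694091797)
plate [[0.491, -0.076, 0.003], [0.571, 0.003, 0.01], [0.65, 0.083, 0.018]] ((0.5712407827377319, 0.0034094436559826136), 0.08363788574934006) ((0.5711148977279663, 0.003473350778222084), (0.16474750638008118, 0.16589275002479553), 27.551151275634766)
obst [ 0.508 -0.6    0.02 ] [ 0.862 -0.305  0.134]
```

View pics/z0.png

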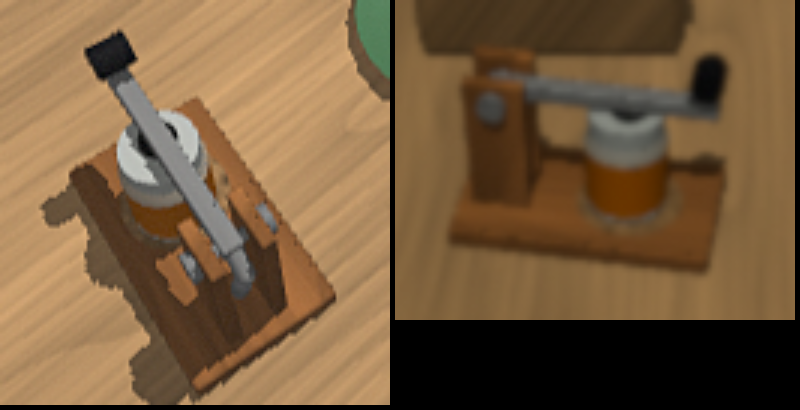

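```bash
cat >> h.py <<'E'
def go(g,yaw=None,pitch=0):
    """tool-axis units to take grasp point to world g; and turn units"""
    s=arm.get_state(); Rm=R.from_euler('xyz',s['ee_rot']).as_matrix(); p=s['eef_pos']+Rm[:,2]*arm.grip_depth
    print('t',round(s['t'],2),'grasp pt',p.round(4),'rot',np.round(s['ee_rot'],4),'F',s['force'].round(1),'w',round(s['width'],4))
    if g is not None: print('shift units',(Rm.T@(np.array(g)-p)/.025).round(2))
    if yaw is not None:
        D=R.from_euler('xyz',[np.pi,pitch,yaw]).as_matrix()
        print('turn units',(R.from_matrix(Rm.T@D).as_rotvec()*180/np.pi/8).round(2))
E
python3 - <<'E'
from h import *
f=np.load('pics/side0.npz'); d=f['d']; P=cloud(d,f['K'],f['T'])
Q=P[(P[...,0]>.35)&(P[...,0]<.8)&(P[...,1]>-.6)&(P[...,1]<-.3)&(P[...,2]>.04)&(d>0)]
for z in [.05,.08,.11,.13]:
    s=Q[abs(Q[:,2]-z)<.012]; print(z,len(s),s[:,:2].max(0).round(3) if len(s) else '', np.percentile(s[:,:2],[5,95],axis=0).round(3).tolist() if len(s) else '')
go([.497,-.239,.25],-.123)
E
```

```text
0.05 573 [ 0.8   -0.305] [[0.53, -0.427], [0.789, -0.315]]
0.08 502 [ 0.711 -0.413] [[0.522, -0.428], [0.7, -0.416]]
0.11 2443 [ 0.725 -0.408] [[0.522, -0.586], [0.709, -0.416]]
0.13 59 [ 0.631 -0.566] [[0.609, -0.592], [0.631, -0.567]]
t 0.5 grasp pt [0.2509 0.6266 0.2453] rot [ 3.1415 -0.     -0.3808] F [ 0.2 -0.6  0. ] w 0.0877
shift units [22.01 28.48 -0.18]
turn units [ 0.    0.   -1.85]
```

Call:
{"api": "carry_out", "payload": {
  "targets": [
    [[0, 0, -0.93, 0.5, 0, 0, 1], [0, 0, -0.93, 0.5, 0, 0, 1], [0, 0, 0, 1, 0.5, 0, 1], [0, 0, 0, 1, 1, 0, 1], [0, 0, 0, 1, 1, 0, 1], [0, 0, 0, 1, 1, 0, 1], [0, 0, 0, 1, 1, 0, 1], [0, 0, 0, 1, 1, 0, 1], [0, 0, 0, 1, 1, 0, 1], [0, 0, 0, 1, 1, 0, 1], [0, 0, 0, 1, 1, 0, 1], [0, 0, 0, 0, 1, 0, 1], [0, 0, 0, 0, 1, 0, 1], [0, 0, 0, 0, 1, 0, 1], [0, 0, 0, 0, 1, 0, 1], [0, 0, 0, 0, 1, 0, 1], [0, 0, 0, 0, 1, 0, 1], [0, 0, 0, 0, 1, 0, 1], [0, 0, 0, 0, 1, 0, 1], [0, 0, 0, 0, 1, 0, 1]]
  ],
  "squeeze": 20
}}

```text
t: 3.0
eef_pos: [0.4449, 0.1558, 0.4047]
ee_rot: [-3.142, -0.0, -0.121]
force: [-0.0, -0.0, 0.4]
width: 0.0876
```

```bash
python3 - <<'E'
from h import *
go([.497,-.239,.25],-.123)
E
```

```text
t 3.0 grasp pt [0.4449 0.1558 0.2454] rot [-3.1415e+00 -1.0000e-04 -1.2100e-01] F [-0.  -0.   0.4] w 0.0876
shift units [ 3.98 15.42 -0.18]
turn units [-0.   -0.    0.01]
```

Call:
{"api": "carry_out", "payload": {
  "targets": [
    [[0, 0, 0, 0.4, 1, 0, 1], [0, 0, 0, 0.4, 1, 0, 1], [0, 0, 0, 0.4, 1, 0, 1], [0, 0, 0, 0.4, 1, 0, 1], [0, 0, 0, 0.4, 1, 0, 1], [0, 0, 0, 0.4, 1, 0, 1], [0, 0, 0, 0.4, 1, 0, 1], [0, 0, 0, 0.4, 1, 0, 1], [0, 0, 0, 0.4, 1, 0, 1], [0, 0, 0, 0.4, 1, 0, 1], [0, 0, 0, 0, 1, 0, 1], [0, 0, 0, 0, 1, 0, 1], [0, 0, 0, 0, 1, 0, 1], [0, 0, 0, 0, 1, 0, 1], [0, 0, 0, 0, 1, 0, 1], [0, 0, 0, 0, 0.4, 0, 1], [0, 0, 0, 0, 0, 0, 1], [0, 0, 0, 0, 0, 0, 1]]
  ]
}}

```text
t: 5.25
eef_pos: [0.4978, -0.2366, 0.4047]
ee_rot: [-3.141, -0.0, -0.121]
force: [-0.7, -0.7, -0.3]
width: 0.0876
```

```bash
python3 - <<'E'
from h import *
p,d,K,T=grab('wrist','w1')
for q in ['jar_holder_grip','jar_mid']:
    for x in arm.landmark_of('wrist',q)[:2]: print(q,x,w(*x['point'],d,K,T).round(3))
P=cloud(d,K,T)
m=(d>0)&(P[...,2]>.112)&(P[...,2]<.14)&(abs(P[...,0]-.497)<.05)&(abs(P[...,1]+.24)<.05)
Q=P[m]; print('grip',len(Q),np.percentile(Q,[2,50,98],axis=0).round(4).tolist(), cv2.minAreaRect(Q[:,:2].astype(np.float32)))
m=(d>0)&(abs(P[...,2]-.09)<.006)&(abs(P[...,0]-.55)<.05)&(abs(P[...,1]+.245)<.05)
Q=P[m]; print('lid',len(Q),cv2.minEnclosingCircle(Q[:,:2].astype(np.float32)) if len(Q) else '')
m=(d>0)&(abs(P[...,2]-.106)<.006)&(P[...,0]>.51)&(P[...,0]<.6)&(abs(P[...,1]+.245)<.05)
Q=P[m]; print('bar',len(Q),np.polyfit(Q[:,0],Q[:,1],1))
go([.497,-.239,.122],-.123)
E
```

```text
jar_holder_grip {'point': [192.2, 254.4], 'conf': 0.7} [ 0.498 -0.239  0.131]
grip 592 [[0.485, -0.2517, 0.1203], [0.4968, -0.2401, 0.1312], [0.5051, -0.2283, 0.1337]] ((0.49465253949165344, -0.23995132744312286), (0.023814398795366287, 0.020297715440392494), 82.91729736328125)
lid 1142 ((0.5457066297531128, -0.24831756949424744), 0.025013018399477005)
bar 1401 [-0.12670526 -0.17713101]
t 5.4 grasp pt [ 0.498  -0.2363  0.2454] rot [-3.1415e+00 -1.0000e-04 -1.2020e-01] F [ 0.2 -1.  -0. ] w 0.0877
shift units [-0.03  0.11  4.94]
turn units [-0.   -0.    0.02]
```

View pics/w1.png

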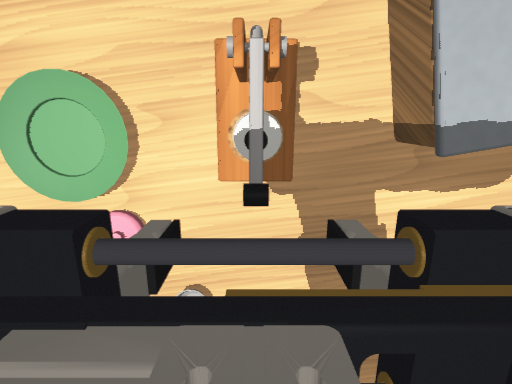

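The wrist view shows the grip at (194,256) with the lid behind it at (140,256), which fits the other measurements. I'll descend and close on the barrel's ends.

Call:
{"api": "carry_out", "payload": {
  "targets": [
    [[0, 0, 0, -0.06, 0.14, 1, 1], [0, 0, 0, 0, 0, 1, 1], [0, 0, 0, 0, 0, 1, 0.4], [0, 0, 0, 0, 0, 1, 0.2], [0, 0, 0, 0, 0, 0.5, 0], [0, 0, 0, 0, 0, 0.44, 0], [0, 0, 0, 0, 0, 0, -1], [0, 0, 0, 0, 0, 0, -1], [0, 0, 0, 0, 0, 0, -1], [0, 0, 0, 0, 0, 0, -1], [0, 0, 0, 0, 0, 0, -1], [0, 0, 0, 0, 0, 0, -1]]
  ],
  "squeeze": 20
}}

```text
t: 6.9
eef_pos: [0.4963, -0.239, 0.2819]
ee_rot: [-3.14, -0.002, -0.121]
force: [0.2, 10.0, 3.1]
width: 0.0239
```

```bash
python3 - <<'E'
from h import *
g=np.array([.496,-.240,.122]);h=g+[.135*np.cos(.123),-.135*np.sin(.123),-.022]
go(g,-.123)
a0=np.arctan2(22,135);r=np.hypot(135,22)
pr=None
for th in np.arange(0,1.81,.12):
    x=135-r*np.cos(a0+th); z=r*np.sin(a0+th)-22
    if pr is not None: print(round(th,2),'dx %.2f dz %.2f'%((x-pr[0])/25,-(z-pr[1])/25))
    pr=(x,z)
E
```

```text
t 6.9 grasp pt [ 0.4966 -0.2388  0.1226] rot [-3.1397e+00 -1.8000e-03 -1.2120e-01] F [ 0.2 10.   3.1] w 0.0239
shift units [-0.02  0.05  0.02]
turn units [-0.01 -0.01  0.01]
0.12 dx 0.14 dz -0.64
0.24 dx 0.22 dz -0.62
0.36 dx 0.29 dz -0.59
0.48 dx 0.36 dz -0.55
0.6 dx 0.42 dz -0.50
0.72 dx 0.48 dz -0.45
0.84 dx 0.53 dz -0.39
0.96 dx 0.57 dz -0.32
1.08 dx 0.61 dz -0.25
1.2 dx 0.63 dz -0.17
1.32 dx 0.65 dz -0.10
1.44 dx 0.66 dz -0.02
1.56 dx 0.65 dz 0.06
1.68 dx 0.64 dz 0.14
1.8 dx 0.62 dz 0.21
```

Call:
{"api": "carry_out", "payload": {
  "targets": [
    [[0, 0, 0, 0, -0.05, 0, -1], [0, 0, 0, 0.14, 0, -0.64, -1], [0, 0, 0, 0.22, 0, -0.62, -1], [0, 0, 0, 0.29, 0, -0.59, -1], [0, 0, 0, 0.36, 0, -0.55, -1], [0, 0, 0, 0.42, 0, -0.5, -1], [0, 0, 0, 0, 0, 0, -1]]
  ]
}}

```text
t: 7.78
eef_pos: [0.532, -0.2431, 0.3548]
ee_rot: [-3.141, 0.0, -0.121]
force: [-4.4, 3.9, 1.4]
width: 0.0238
```

```bash
python3 - <<'E'
from h import *
p,d,K,T=grab('side','s2')
cv2.imwrite('pics/s2z.png',cv2.resize(p[60:200,160:320,::-1],(640,560)))
go(None)
E
```

```text
t 7.83 grasp pt [ 0.5318 -0.2431  0.1953] rot [-3.1414e+00 -1.0000e-04 -1.2100e-01] F [-3.2  5.1  0.3] w 0.0238
```

View pics/s2z.png

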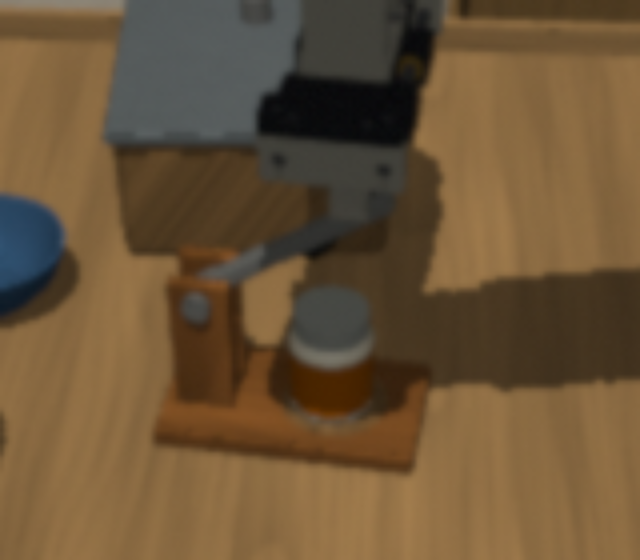

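The arm has risen to about 0.6 rad with the grip held, and the jar still stands upright on its base. I'll keep following the arc.

Call:
{"api": "carry_out", "payload": {
  "targets": [
    [[0, 0, 0, 0.48, 0, -0.45, -1], [0, 0, 0, 0.53, 0, -0.39, -1], [0, 0, 0, 0.57, 0, -0.32, -1], [0, 0, 0, 0.61, 0, -0.25, -1], [0, 0, 0, 0.63, 0, -0.17, -1], [0, 0, 0, 0.65, 0, -0.1, -1], [0, 0, 0, 0.66, 0, -0.02, -1], [0, 0, 0, 0.65, 0, 0.06, -1], [0, 0, 0, 0.64, 0, 0.14, -1], [0, 0, 0, 0, 0, 0, -1]]
  ]
}}

```text
t: 9.07
eef_pos: [0.6685, -0.2599, 0.392]
ee_rot: [3.141, -0.004, -0.12]
force: [4.9, 1.5, 4.2]
width: 0.0234
```

```bash
python3 - <<'E'
from h import *
p,d,K,T=grab('side','s3')
cv2.imwrite('pics/s3z.png',cv2.resize(p[60:200,160:320,::-1],(640,560)))
go(None)
E
```

```text
t 9.12 grasp pt [ 0.6688 -0.2601  0.2328] rot [ 3.1407 -0.0044 -0.1205] F [4.9 0.4 2.5] w 0.0238
```

View pics/s3z.png

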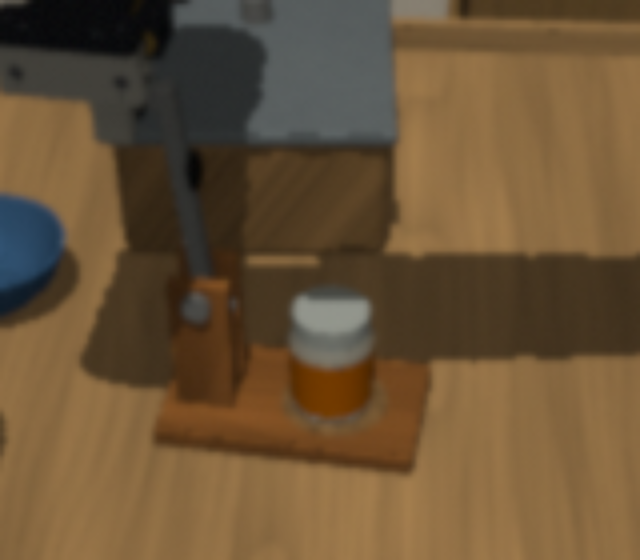

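Call:
{"api": "carry_out", "payload": {
  "targets": [
    [[0, 0, 0, 0, 0, 0, 0.2], [0, 0, 0, 0, 0, 0, 0.5], [0, 0, 0, 0, 0, 0, 0.5], [0, 0, 0, 0, 0, 0, 1], [0, 0, 0, -0.3, 0, -0.3, 1], [0, 0, 0, -0.3, 0, -0.6, 1], [0, 0, 0, -0.5, 0, -0.8, 1], [0, 0, 0, -1, 0, -0.5, 1], [0, 0, 0, -1, 0, 0, 1], [0, 0, 0, -1, 0, 0, 1], [0, 0, 0, -1, 0, 0, 1], [0, 0, 0, 0, 0, 0, 1], [0, 0, 0, 0, 0, 0, 1]]
  ]
}}

```text
t: 10.75
eef_pos: [0.5394, -0.2442, 0.4477]
ee_rot: [3.141, -0.002, -0.121]
force: [0.2, 0.5, -0.0]
width: 0.0875
```

```bash
python3 - <<'E'
from h import *
p,d,K,T=grab('side','s4'); P=cloud(d,K,T)
p2,d2,K2,T2=grab('scene','c4'); P2=cloud(d2,K2,T2)
o=np.zeros((420,800,3),np.uint8);o[:,:400]=cv2.resize(p[70:196,170:290,::-1],(400,420));o[:,400:]=cv2.resize(p2[220:370,130:273,::-1],(400,420));cv2.imwrite('pics/s4z.png',o)
for PP in (P,P2):
    m=(abs(PP[...,2]-.09)<.005)&(abs(PP[...,0]-.546)<.045)&(abs(PP[...,1]+.247)<.045)
    Q=PP[m]; print('lid',len(Q),np.median(Q[:,2]),cv2.minEnclosingCircle(Q[:,:2].astype(np.float32)))
go(None)
E
```

```text
lid 214 0.09049057209442496 ((0.5466359853744507, -0.24555937945842743), 0.026931030675768852)
lid 560 0.090279189490582 ((0.5482187867164612, -0.24863798916339874), 0.02560577541589737)
t 10.85 grasp pt [ 0.54   -0.2443  0.2873] rot [ 3.1415e+00 -7.0000e-04 -1.2100e-01] F [-0.4  0.2 -0.1] w 0.0875
```

View pics/s4z.png

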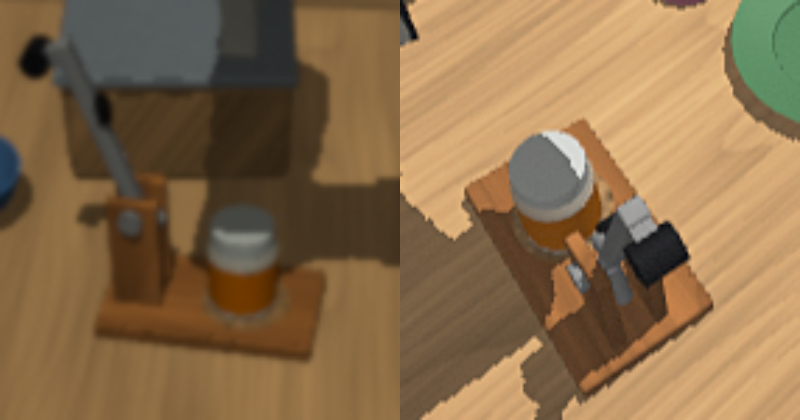

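```bash
python3 - <<'E'
from h import *
s=arm.get_state();T=np.array(arm.camera_model('wrist')['world_from_camera']); print((T[:3,3]-s['eef_pos']).round(3),T[:3,2].round(2))
go([.5468,-.2475,.055],-.123)
E
```

```text
[ 0.065 -0.01  -0.02 ] [-0.25  0.03 -0.97]
t 10.85 grasp pt [ 0.54   -0.2443  0.2873] rot [ 3.1415e+00 -7.0000e-04 -1.2100e-01] F [-0.4  0.2 -0.1] w 0.0875
shift units [0.28 0.09 9.29]
turn units [ 0.   -0.01  0.01]
```

```bash
python3 - <<'E'
from h import *
s=arm.get_state();print(s['q'].round(3))
f=np.load('pics/side0.npz')
for n in ['s4','c4']:
    f=np.load(f'pics/{n}.npz');P=cloud(f['d'],f['K'],f['T'])
    Q=P[(P[...,0]>.59)&(P[...,0]<.72)&(abs(P[...,1]+.255)<.04)&(P[...,2]<.27)]
    for z in np.arange(.1,.26,.015):
        q=Q[abs(Q[:,2]-z)<.0075]
        if len(q): print(n,round(z,3),len(q),q[:,0].min().round(3),q[:,0].max().round(3))
E
```

```text
[-0.095  0.199 -0.112  0.    -1.259  1.545]
s4 0.1 115 0.606 0.65
s4 0.115 138 0.608 0.649
s4 0.13 35 0.629 0.646
s4 0.145 38 0.636 0.652
s4 0.16 38 0.64 0.656
s4 0.175 38 0.643 0.661
s4 0.19 62 0.645 0.668
s4 0.205 41 0.656 0.697
s4 0.22 100 0.66 0.704
s4 0.235 90 0.666 0.702
c4 0.1 107 0.609 0.648
c4 0.115 193 0.608 0.648
c4 0.13 11 0.634 0.647
c4 0.145 15 0.64 0.652
c4 0.16 12 0.643 0.657
c4 0.175 19 0.649 0.663
c4 0.19 37 0.649 0.667
c4 0.205 19 0.658 0.694
c4 0.22 125 0.665 0.706
c4 0.235 370 0.67 0.705
```

Open-arm clearance to the wrist camera would be only about 15 mm. I'll turn the tool half a turn first so the camera ends up on the free side; q6 stays in range.

Call:
{"api": "carry_out", "payload": {
  "targets": [
    [[0, 0, 1, 0, 0, 0, 1], [0, 0, 1, 0, 0, 0, 1], [0, 0, 1, 0, 0, 0, 1], [0, 0, 1, 0, 0, 0, 1], [0, 0, 1, 0, 0, 0, 1], [0, 0, 1, 0, 0, 0, 1], [0, 0, 1, 0, 0, 0, 1], [0, 0, 1, 0, 0, 0, 1], [0, 0, 1, 0, 0, 0, 1], [0, 0, 1, 0, 0, 0, 1], [0, 0, 1, 0, 0, 0, 1], [0, 0, 1, 0, 0, 0, 1], [0, 0, 1, 0, 0, 0, 1], [0, 0, 1, 0, 0, 0, 1], [0, 0, 1, 0, 0, 0, 1], [0, 0, 1, 0, 0, 0, 1], [0, 0, 1, 0, 0, 0, 1], [0, 0, 1, 0, 0, 0, 1], [0, 0, 1, 0, 0, 0, 1], [0, 0, 1, 0, 0, 0, 1]]
  ],
  "squeeze": 18
}}

```text
t: 13.35
eef_pos: [0.5401, -0.2442, 0.4458]
ee_rot: [3.141, -0.001, -2.918]
force: [-0.3, -0.3, 0.0]
width: 0.0878
```

Call:
{"api": "carry_out", "payload": {
  "targets": [
    [[0, 0, 1, 0, 0, 0, 1], [0, 0, 1, 0, 0, 0, 1], [0, 0, 0.5, 0, 0, 0, 1], [0, 0, 0, 0, 0, 0, 1]]
  ]
}}

```text
t: 13.85
eef_pos: [0.5401, -0.2442, 0.4458]
ee_rot: [-3.142, -0.001, 3.021]
force: [-0.4, -0.2, -0.7]
width: 0.0877
```

```bash
python3 - <<'E'
from h import *
go([.5468,-.2475,.055],-.123+np.pi)
E
```

```text
t 13.85 grasp pt [ 0.54   -0.2442  0.2865] rot [-3.1416e+00 -6.0000e-04  3.0211e+00] F [-0.4 -0.2 -0.7] w 0.0877
shift units [-0.29 -0.1   9.26]
turn units [-0.   -0.    0.02]
```

Call:
{"api": "carry_out", "payload": {
  "targets": [
    [[0, 0, 0, -0.29, -0.1, 1, 1], [0, 0, 0, 0, 0, 1, 1], [0, 0, 0, 0, 0, 1, 1], [0, 0, 0, 0, 0, 1, 1], [0, 0, 0, 0, 0, 1, 1], [0, 0, 0, 0, 0, 1, 1], [0, 0, 0, 0, 0, 0.8, 1], [0, 0, 0, 0, 0, 0.8, 1], [0, 0, 0, 0, 0, 0.7, 1], [0, 0, 0, 0, 0, 0.6, 1], [0, 0, 0, 0, 0, 0.36, 1], [0, 0, 0, 0, 0, 0, 1]]
  ]
}}

```text
t: 15.35
eef_pos: [0.5463, -0.2476, 0.2141]
ee_rot: [-3.142, -0.001, 3.021]
force: [0.3, 0.6, -0.1]
width: 0.0874
```

```bash
python3 - <<'E'
from h import *
p,d,K,T=grab('side','s5')
p2,d2,K2,T2=grab('scene','c5')
o=np.zeros((420,800,3),np.uint8);o[:,:400]=cv2.resize(p[70:196,170:290,::-1],(400,420));o[:,400:]=cv2.resize(p2[220:370,130:273,::-1],(400,420));cv2.imwrite('pics/s5z.png',o)
go([.5468,-.2475,.055])
E
```

```text
t 15.45 grasp pt [ 0.5468 -0.2477  0.0558] rot [-3.1414e+00  6.0000e-04  3.0208e+00] F [-0.9  0.   0.7] w 0.0877
shift units [0.   0.01 0.03]
```

View pics/s5z.png

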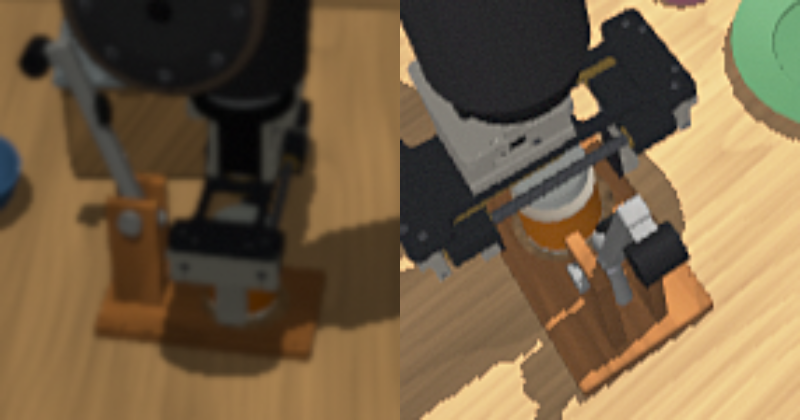

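The fingers straddle the jar, and the body is clear of both the post and the open arm. Closing now.

Call:
{"api": "carry_out", "payload": {
  "targets": [
    [[0, 0, 0, 0, 0, 0, 0.5], [0, 0, 0, 0, 0, 0, 0.2], [0, 0, 0, 0, 0, 0, 0], [0, 0, 0, 0, 0, 0, -1], [0, 0, 0, 0, 0, 0, -1], [0, 0, 0, 0, 0, 0, -1]]
  ]
}}

```text
t: 16.2
eef_pos: [0.5465, -0.2475, 0.2149]
ee_rot: [3.142, 0.0, 3.021]
force: [-0.0, 2.0, 2.8]
width: 0.0554
```

Call:
{"api": "carry_out", "payload": {
  "targets": [
    [[0, 0, 0, 0, 0, -0.2, -1], [0, 0, 0, 0, 0, -0.4, -1], [0, 0, 0, 0, 0, -0.6, -1], [0, 0, 0, 0, 0, -0.8, -1], [0, 0, 0, 0, 0, -0.8, -1], [0, 0, 0, 0, 0, -0.6, -1], [0, 0, 0, 0, 0, -0.4, -1], [0, 0, 0, 0, 0, 0, -1]]
  ]
}}

```text
t: 17.2
eef_pos: [0.5465, -0.2476, 0.3104]
ee_rot: [-3.142, 0.001, 3.02]
force: [0.1, -0.5, -2.1]
width: 0.0558
```

```bash
python3 - <<'E'
from h import *
go([.571,.0035,.15])
p2,d2,K2,T2=grab('side','c6')
P=cloud(d2,K2,T2)
cv2.imwrite('pics/c6.png',p2[:,:,::-1])
p=p2.astype(int)
g=(p[...,1]>p[...,0]+15)&(p[...,1]>p[...,2]+10)&(abs(P[...,0]-.57)<.15)&(abs(P[...,1])<.13)
Q=P[g]; print(cv2.fitEllipse(cv2.convexHull(Q[:,:2].astype(np.float32))))
E
```

```text
t 17.2 grasp pt [ 0.5468 -0.2476  0.1511] rot [-3.1416e+00  1.4000e-03  3.0205e+00] F [ 0.1 -0.5 -2.1] w 0.0558
shift units [ 0.25 10.09  0.05]
((0.5709100365638733, 0.003919258713722229), (0.16381391882896423, 0.1666661500930786), 41.44774627685547)
```

View pics/c6.png

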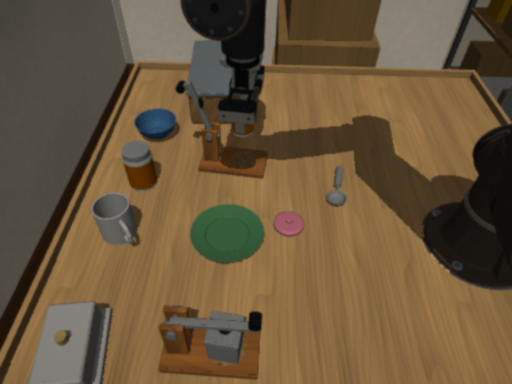

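The jar is lifted (about 2 N of weight), the tin holder is still shut, and the plate is where it was. Carrying it over.

Call:
{"api": "carry_out", "payload": {
  "targets": [
    [[0, 0, 0, 0, 0.3, 0, -1], [0, 0, 0, 0, 0.6, 0, -1], [0, 0, 0, 0.05, 0.9, 0, -1], [0, 0, 0, 0.05, 0.9, 0, -1], [0, 0, 0, 0.05, 0.9, 0, -1], [0, 0, 0, 0.05, 0.9, 0, -1], [0, 0, 0, 0.05, 0.9, 0, -1], [0, 0, 0, 0, 0.9, 0, -1], [0, 0, 0, 0, 0.9, 0, -1], [0, 0, 0, 0, 0.9, 0, -1], [0, 0, 0, 0, 0.8, 0, -1], [0, 0, 0, 0, 0.6, 0, -1], [0, 0, 0, 0, 0.4, 0, -1], [0, 0, 0, 0, 0.09, 0.5, -1], [0, 0, 0, 0, 0, 0, -1], [0, 0, 0, 0, 0, 0, -1]]
  ]
}}

```text
t: 19.25
eef_pos: [0.5703, 0.0006, 0.2968]
ee_rot: [-3.141, -0.001, 3.02]
force: [0.4, -0.7, -1.9]
width: 0.0556
```

```bash
python3 - <<'E'
from h import *
p,d,K,T=grab('side','s7')
p2,d2,K2,T2=grab('scene','c7'); 
o=np.zeros((420,800,3),np.uint8);o[:,:400]=cv2.resize(p[120:288,150:310,::-1],(400,420));o[:,400:]=cv2.resize(p2[120:288,200:360,::-1],(400,420));cv2.imwrite('pics/s7z.png',o)
go([.571,.0035,.047])
E
```

```text
t 19.35 grasp pt [0.5705 0.0007 0.138 ] rot [-3.1415e+00  1.0000e-04  3.0198e+00] F [ 0.7 -0.  -1.7] w 0.0561
shift units [-0.01  0.12  3.64]
```

View pics/s7z.png

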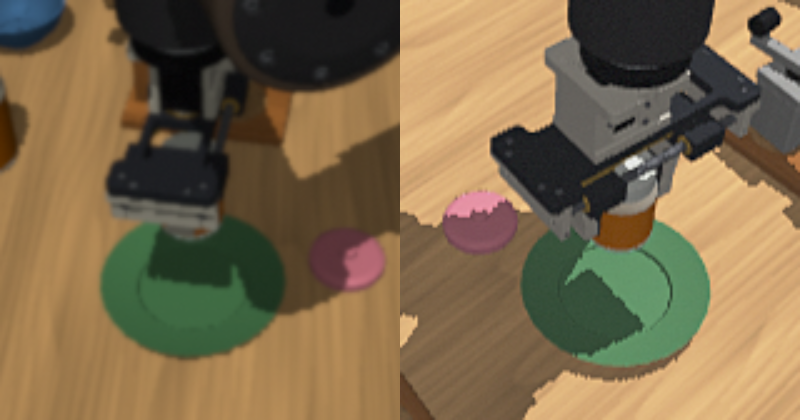

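Call:
{"api": "carry_out", "payload": {
  "targets": [
    [[0, 0, 0, 0, 0.12, 0.5, -1], [0, 0, 0, 0, 0, 0.8, -1], [0, 0, 0, 0, 0, 0.8, -1], [0, 0, 0, 0, 0, 0.6, -1], [0, 0, 0, 0, 0, 0.4, -1], [0, 0, 0, 0, 0, 0.2, -1], [0, 0, 0, 0, 0, 0.1, -1], [0, 0, 0, 0, 0, 0.04, -1], [0, 0, 0, 0, 0, 0.04, -1], [0, 0, 0, 0, 0, 0, -1]]
  ]
}}

```text
t: 20.6
eef_pos: [0.5708, 0.0041, 0.2104]
ee_rot: [3.141, 0.0, 3.02]
force: [-0.1, -0.5, -2.0]
width: 0.0558
```

```bash
python3 - <<'E'
from h import *
go([.571,.0035,.045])
E
```

```text
t 20.6 grasp pt [0.5709 0.0041 0.0511] rot [3.1414e+00 4.0000e-04 3.0205e+00] F [-0.1 -0.5 -2. ] w 0.0558
shift units [-0.01 -0.02  0.24]
```

Call:
{"api": "carry_out", "payload": {
  "targets": [
    [[0, 0, 0, 0, -0.02, 0.06, -1], [0, 0, 0, 0, 0, 0.05, -1], [0, 0, 0, 0, 0, 0.05, -1], [0, 0, 0, 0, 0, 0.03, -1], [0, 0, 0, 0, 0, 0, -1]]
  ]
}}

```text
t: 21.22
eef_pos: [0.5707, 0.0036, 0.2053]
ee_rot: [-3.142, -0.0, 3.02]
force: [0.1, 0.2, -2.4]
width: 0.0555
```

```bash
python3 - <<'E'
from h import *
go([.571,.0035,.045])
E
```

```text
t 21.23 grasp pt [0.5706 0.0036 0.046 ] rot [-3.1415e+00 -2.0000e-04  3.0205e+00] F [ 0.1  0.2 -2.4] w 0.0555
shift units [-0.02 -0.    0.04]
```

Call:
{"api": "carry_out", "payload": {
  "targets": [
    [[0, 0, 0, 0, 0, 0.03, -1], [0, 0, 0, 0, 0, 0, -1]]
  ]
}}

```text
t: 21.48
eef_pos: [0.5707, 0.0036, 0.2047]
ee_rot: [3.142, 0.0, 3.02]
force: [0.5, 0.5, -1.8]
width: 0.0561
```

Call:
{"api": "carry_out", "payload": {
  "targets": [
    [[0, 0, 0, 0, 0, 0.02, -1], [0, 0, 0, 0, 0, 0, -1]]
  ]
}}

```text
t: 21.72
eef_pos: [0.5707, 0.0036, 0.2046]
ee_rot: [3.142, 0.0, 3.021]
force: [-2.5, -0.1, 5.1]
width: 0.0554
```

Contact: the vertical force has gone from −2 N to +5 N. Releasing slowly.

Call:
{"api": "carry_out", "payload": {
  "targets": [
    [[0, 0, 0, 0, 0, 0, 0.35], [0, 0, 0, 0, 0, 0, 0.5], [0, 0, 0, 0, 0, 0, 0.8], [0, 0, 0, 0, 0, 0, 0.8], [0, 0, 0, 0, 0, 0, 0.8]]
  ]
}}

```text
t: 22.35
eef_pos: [0.5707, 0.0036, 0.2041]
ee_rot: [-3.142, -0.0, 3.021]
force: [0.5, 0.4, 0.5]
width: 0.0785
```

```bash
python3 - <<'E'
from h import *
p,d,K,T=grab('side','s8')
p2,d2,K2,T2=grab('scene','c8'); 
o=np.zeros((420,800,3),np.uint8);o[:,:400]=cv2.resize(p[120:288,150:310,::-1],(400,420));o[:,400:]=cv2.resize(p2[120:288,200:360,::-1],(400,420));cv2.imwrite('pics/s8z.png',o)
go(None)
E
```

```text
t 22.45 grasp pt [0.5707 0.0036 0.0448] rot [3.1416 0.     3.0205] F [-0.3 -0.1  0.3] w 0.079
```

View pics/s8z.png

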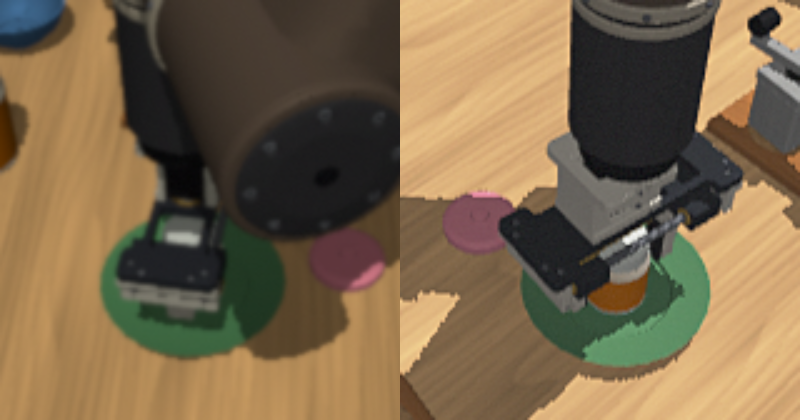

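The jar stands free between the open fingers. Withdrawing straight up.

Call:
{"api": "carry_out", "payload": {
  "targets": [
    [[0, 0, 0, 0, 0, -0.2, 0.8], [0, 0, 0, 0, 0, -0.4, 0.8], [0, 0, 0, 0, 0, -0.8, 0.8], [0, 0, 0, 0, 0, -1, 0.8], [0, 0, 0, 0, 0, -1, 0.8], [0, 0, 0, 0, 0, -1, 0.8], [0, 0, 0, 0, 0, -1, 0.8], [0, 0, 0, 1, 0, -1, 0.8], [0, 0, 0, 1, 0, 0, 0.8], [0, 0, 0, 1, 0, 0, 0.8], [0, 0, 0, 0, 0, 0, 0.8], [0, 0, 0, 0, 0, 0, 0.8]]
  ]
}}

```text
t: 23.95
eef_pos: [0.4966, 0.0127, 0.365]
ee_rot: [3.141, 0.001, 3.021]
force: [0.2, -0.0, 0.8]
width: 0.0789
```

```bash
python3 - <<'E'
from h import *
go(None)
p2,d2,K2,T2=grab('scene','c9')
p,d,K,T=grab('side','s9')
for p,d,K,T in ((p,d,K,T),(p2,d2,K2,T2)):
    P=cloud(d,K,T)
    Q=P[(abs(P[...,0]-.571)<.05)&(abs(P[...,1]-.0035)<.05)&(P[...,2]>.072)&(P[...,2]<.095)]
    if len(Q): print('lid',len(Q),np.percentile(Q[:,2],[5,50,95]).round(4),cv2.minEnclosingCircle(Q[:,:2].astype(np.float32)))
    p=p.astype(int);g=(p[...,1]>p[...,0]+15)&(p[...,1]>p[...,2]+10)&(abs(P[...,0]-.57)<.15)&(abs(P[...,1])<.13)&(P[...,2]<.03)
    print('plate',cv2.fitEllipse(cv2.convexHull(P[g][:,:2].astype(np.float32))),np.percentile(P[g],[.5,99.5],axis=0).round(3).tolist())
a=cv2.imread('pics/c9.png');b=cv2.imread('pics/s9.png');cv2.imwrite('pics/f9.png',cv2.resize(np.hstack([a,b]),(800,300)))
E
```

```text
t 23.95 grasp pt [0.4968 0.0128 0.2057] rot [3.1410e+00 1.5000e-03 3.0209e+00] F [ 0.2 -0.   0.8] w 0.0789
lid 369 [0.0743 0.08   0.082 ] ((0.5699434876441956, 0.0033687297254800797), 0.025766611099243164)
plate ((0.5708987712860107, 0.003769168397411704), (0.16462096571922302, 0.16610974073410034), 37.657470703125) [[0.491, -0.073, 0.003], [0.651, 0.084, 0.018]]
lid 395 [0.0756 0.08   0.0818] ((0.5721011757850647, 0.0014860909432172775), 0.02579852007329464)
plate ((0.5670007467269897, 0.0064942492172122), (0.16695913672447205, 0.18073135614395142), 51.127403259277344) [[0.489, -0.078, 0.002], [0.652, 0.084, 0.018]]
```

View pics/f9.png

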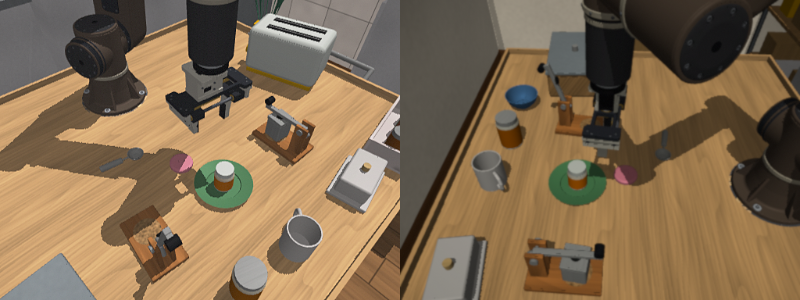

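Jar upright in the middle of the plate with its lid top at 80 mm as expected, jar arm open, tin arm shut, robot clear. Handing in.

```bash
python3 - <<'E'
from h import *
print(arm.job_done())
E
```

```text
the job is handed in; nothing more can be done
None
```

I lifted the jar's sprung arm by its grip until it stayed open by itself. I then took the jar out, stood it upright in the middle of the green plate, and handed the job in at about 24 s of the 51 s allowed.

- **Jar position:** the lid top is at 80 mm, as expected for an upright jar on the plate floor. The lid centre is within about 1 mm of the plate centre in the side camera. The scene camera's plate fit was skewed by the plate's edge. Against the side camera's plate centre, it puts the lid about 2–3 mm off, still well within the flat floor.
- **Set-down:** contact peaked at about 5 N in the readings, taken at the end of each move.
- **Holders:** in the last pictures the jar's arm is open and the sugar tin's hold-down is shut. The plate did not shift.
- **Robot:** the gripper was clear of everything. The largest force I saw reported was about 10 N sideways, while gripping the barrel.

No check failed. The only disagreement was the scene camera's plate fit.

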